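# Dispense three pendant blanks with the lever

## Robot

A 7-joint arm with a two-finger parallel gripper is mounted at the origin on the work surface. World frame = base frame: x ahead of the robot, y to its left, z up, the work surface at z = 0. Lengths are in mm, angles in rad, forces in N, time in s.
With the tool pointing down it reaches from about 350 to 900 mm from the base axis. Payload 19.9 kg.
Tool frame: the origin (TCP) lies between the finger pads; the fingertips stand 8 mm ahead of it and the grasp point (between the pads) lies 11 mm behind it; z points along the fingers, y is the direction in which the jaws open and shut (so a half turn about z gives the same grasp; the last joint's range is limited). The gripper opens to 94 mm and grips with 3 to 60 N. Pads are 16 mm wide; open, the fingers measure 119 mm over their backs; the gripper's body (75 mm by 177 mm) begins 78 mm behind the grasp point.
Start: joints at [-1.325, 0.417, -0.01, 1.614, 0.005, 1.111, -0.053], TCP at [176.793, 599.453, 213.425] pointing down, gripper open.
Joint ranges: [-2.81, 2.81], [-0.39, 2.02], [-1.27, 1.25], [0.06, 2.57], [-1.19, 4.33], [0.19, 2], [-2.82, 2.82]. Speed limits (rad/s): [1.89, 1.89, 2.39, 2.39, 3.01, 3.01, 3.01].

## Interface

Orientations are given as a unit quaternion [x, y, z, w].
In Python, from workcell import robot, camera, job gives the robot as it stands.
- The arm moves only by the tool jog_arm, never from a script. Its argument "rows" is a list of rows, each a list of 6 numbers: the shift along the world's x, y, z in mm, then the turn, a rotation vector about the world's x, y, z in rad. A call has exactly 5 rows; each row shifts and turns the pose as measured when the row begins; what a row does not reach is not made up. A row lasts 1/12 s, in which the tool goes at most 41.7 mm and 7.16 degrees, less where a joint would pass 70% of its speed; a pose out of reach is approached as far as the arm can. A call with a gripper value outside its range is refused whole. "hand" is the gripper command: -1 is shut, 1 is fully open, values between are in proportion, set as the call begins (left out, the last holds). The fingers move at their own pace and stop on an object; "force" is the grip in N (left out, the last holds). Time passes only in rows, so rows that do not move let the fingers close, or fill a call up. It gives the time, the measured TCP pose, the force and the opening at its end, in the units of the state.
- robot.read_state(): the state, without advancing time (a new reading comes with each control period).
- camera(name): name is "side" or "top"; returns a dict with "color" (384x512x3 uint8, red, green, blue), "fov_y" (degrees; the focal length in pixels is half the picture's height over the tangent of half this angle, whatever the lens; pixels are square), "cx", "cy" (the principal point, pixels), "xyz" and "attitude" of the camera in the world. Camera axes: x right, y down, z forward; pixel columns grow to the right and rows downward; lengths in mm; the calibration is good to about 2 mm. A picture is of the moment at which its call begins. There is no depth.
- job.finish_job(): hands the job in, once; it reports no verdict.
The state is a dict: "clock": time; "joints": joint angles; "qd": joint speeds; "joint_torque": joint torques, N m; "eef_pos": TCP position; "tool_rot": TCP orientation; "contact_force": force on the tool from outside, world axes, zero at the start; "moment": the same for the moment, N m; "gripper_width": finger opening in mm.
Only numpy, scipy, OpenCV 4.12 (cv2) and the standard library are available. Lean on these libraries where they do the work, as an engineer would, in place of code of your own. Each camera call takes 0.05 s, during which the arm holds its last target.

## Task

The next pupil at the craft bench needs three pendant blanks: press the dispenser's sprung lever all the way down and let it come fully back up, three times and no more, so that exactly three blanks drop into the catch tray and the other three stay in the magazine. Use only the lever: do not touch the blanks, leave the things around alone, and leave the lever up and untouched.

Things in the scene. Friction and masses are not known exactly. Their poses are not given: they have to be found in the camera images.
- dispenser: Bench-top blank dispenser, fixed. Origin on the bench, under the axis of its upright magazine; z up, +x towards its catch tray, -x towards its lever. On a grey block (top 50 mm up) four aluminium rails, 122 mm high, open on top, hold the stack. Two grey cheeks (146 mm high, at y = +-28 mm) hold the lever's pivot.
- tray_floor (a point): Centre of the inner floor of the dispenser's wooden catch tray (part of it): inside 120 x 90 mm, x = +22 to +142 mm and y = -45 to +45 mm in the dispenser's frame; floor 4 mm, walls 30 mm above the bench. A slippery white plastic chute (50 degrees, 86 mm wide) slopes from the gate down to this floor over x = 20 to 57 mm.
- lever (a joint): Sprung lever: 0 = up at rest, 0.5 rad = fully down on its stop. It drives a pusher under the stack: a press of 0.45 rad or more pushes the lowest blank out into the tray (under 0.4 it may stay in); the next blank comes down when the lever is back up. It springs back by itself within half a second. Takes about 3 N at the top, 7 N at the bottom.
- lever_hinge (a point): Pivot of the lever, 130 mm above the bench, 62 mm from the magazine axis on the -x side; its axis is the dispenser's y. The arm rises by 0.25 rad to its free end at rest, and slopes down by 0.25 rad when fully pressed.
- lever_pad (a point): Centre of the top of the black pad on the lever's free end, where to press from above: 62 mm long (along the arm), 40 wide, 10 thick. 120 mm from the pivot; 165 mm above the bench at rest, 60 mm lower fully down (a firm stop), moving almost straight down (within 5 mm). The cheeks begin 70 mm from its centre; nothing else is near or above it.
- blank1: The lowest blank of the starting stack of six, origin at its centre: a plain terracotta disc, 36 mm across, 8 mm thick, about 16 g.
- blank2: The second from the bottom blank of the starting stack of six, origin at its centre: a plain terracotta disc, 36 mm across, 8 mm thick, about 16 g.
- blank3: The third from the bottom blank of the starting stack of six, origin at its centre: a plain terracotta disc, 36 mm across, 8 mm thick, about 16 g.
- blank4: The fourth from the bottom blank of the starting stack of six, origin at its centre: a plain terracotta disc, 36 mm across, 8 mm thick, about 16 g.
- blank5: The fifth from the bottom blank of the starting stack of six, origin at its centre: a plain terracotta disc, 36 mm across, 8 mm thick, about 16 g.
- blank6: The top blank of the starting stack of six, origin at its centre: a plain terracotta disc, 36 mm across, 8 mm thick, about 16 g.
- brush_pot: Blue ceramic mug, 80 mm across, 90 mm high, off to the side. A bystander. Origin: centre of its underside.
- bottle: Closed orange plastic bottle, 64 mm across, 170 mm high, off to the side. A bystander. Origin: centre of its underside.
- jar: Closed glass jar, 60 mm across, 70 mm high, off to the side. A bystander. Origin: centre of its underside.
- hammer: Small hammer with a wooden handle lying on the bench, off to the side. A bystander. Origin: under its middle.
Mind the look-alikes: they are no part of the job. What is shaped like the blank6 but green or grey is not meant.

How it is judged:
By the outcome, as a careful person would: the job done as asked, in the order asked, and still so for the second after the job is handed in, with the robot touching nothing.
It also fails if it takes over 40 s, if anything falls off the work surface, if the arm or the gripper's body presses on something with over 40 N, if the wrist force passes 120 N, or if a joint passes its speed limit or range.

## Working session

There is one attempt and no reset: what is moved stays moved. The work goes in short steps, Python scripts to look and compute and a tool call to move; the robot and the scene stay as the last step left them, time stands still between calls to the robot, and variables do not carry over. Pictures are saved under pics/ and viewed, and the job is handed in when it is done.

Besides the shell and the picture viewer there is one more tool, called after "Emit:" by a JSON object that holds its "op" and its "data". jog_arm: Moves the arm, as the interface text tells. Its arguments: {"type":"object","properties":{"rows":{"type":"array"},"hand":{"type":"number"},"force":{"type":"number"}},"required":["rows"]}

```bash
mkdir -p pics; python3 - <<'E'
from workcell import robot,camera
import cv2
for n in("side","top"):
    c=camera(n); cv2.imwrite(f"pics/{n}0.png",c["color"][:,:,::-1]); print(n,{k:v for k,v in c.items() if k!="color"})
print(robot.read_state())
E
```

```text
side {'fov_y': 51.00415655927294, 'cx': 259.0272904224556, 'cy': 201.1090768502483, 'xyz': array([456.01708427, 904.8982029 , 885.91566148]), 'attitude': array([-0.08109601,  0.90184921, -0.42288909,  0.03544356])}
top {'fov_y': 50.073968934706905, 'cx': 253.64153570449756, 'cy': 195.5899004353216, 'xyz': array([ 459.02298313,   -6.36514681, 1159.30329746]), 'attitude': array([-0.70110589,  0.70936388, -0.05248818,  0.0499842 ])}
{'clock': 0.1, 'joints': array([-1.32549556,  0.41789941, -0.01030376,  1.61411025,  0.00470326,
        1.11067193, -0.05299311]), 'qd': array([ 0.00038424, -0.00062401, -0.00048782, -0.00245944, -0.00152059,
       -0.00018224,  0.00063289]), 'joint_torque': array([ 1.24131861e-03, -8.52596068e+01,  6.40505925e-01, -4.26700759e+01,
       -4.87844960e-02,  1.61422236e-02,  4.81377106e-05]), 'eef_pos': array([176.72232073, 599.15966921, 212.89867096]), 'tool_rot': array([ 1.42900978e-01,  9.89736847e-01, -5.31644965e-04, -3.30089566e-05]), 'contact_force': array([ 0.39742308, -0.07235151, -0.32567442]), 'moment': array([-0.04656085,  0.02118186, -0.01195481]), 'gripper_width': 94.0246599252891}
```

View pics/side0.png

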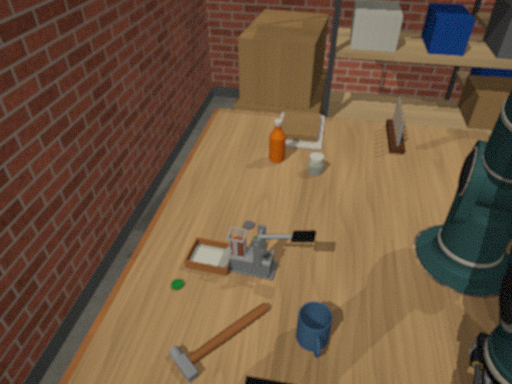

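View pics/top0.png

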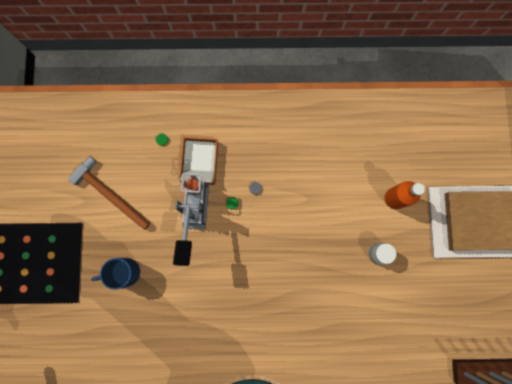

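The side view shows the pad at (304,236), the tray at (210,256), the magazine at (238,241) and the mug at (314,326). The top view shows the pad at (182,252), the magazine at (193,184) and the tray at (200,160). Green and grey discs lie on the bench nearby; they are look-alikes.

```bash
cat > h.py <<'E'
import numpy as np,cv2
from scipy.spatial.transform import Rotation as R
def ray(c,u,v):
    f=c["color"].shape[0]/2/np.tan(np.radians(c["fov_y"])/2)
    d=R.from_quat(c["attitude"]).apply([(u-c["cx"])/f,(v-c["cy"])/f,1]); return c["xyz"],d
def plane(c,u,v,z):
    o,d=ray(c,u,v); return o+d*(z-o[2])/d[2]
def blob(img,box):
    x0,y0,x1,y1=box; m=(img[y0:y1,x0:x1].max(2)<45).astype(np.uint8)
    n,l,s,ce=cv2.connectedComponentsWithStats(m); i=1+s[1:,4].argmax()
    pts=np.argwhere(l==i)[:,::-1].astype(np.float32)+[x0,y0]
    return ce[i]+[x0,y0],s[i],cv2.minAreaRect(pts.astype(np.float32))
E
python3 - <<'E'
from h import *
from workcell import camera
T=camera("top");S=camera("side")
t,st,rt=blob(T["color"],(160,225,205,280)); s,ss,rs=blob(S["color"],(280,220,330,255))
print(t,st,rt,s,ss,rs)
for c,p in((T,t),(S,s)): print(plane(c,*p,165))
o,d=ray(T,*t);o2,d2=ray(S,*s)
A=np.c_[d,-d2];k=np.linalg.lstsq(A,o2-o,rcond=None)[0];print(o+k[0]*d,o2+k[1]*d2)
# direction: magazine, rect corners
for p in cv2.boxPoints(rt): print(plane(T,*p,165))
print("mag top",plane(T,193,184,100), "tray", plane(T,202,159,10))
a=T["color"][120:290,110:280]; b=S["color"][205:290,170:330]
cv2.imwrite("pics/t1.png",cv2.resize(a[:,:,::-1],None,fx=3.5,fy=3.5,interpolation=2));cv2.imwrite("pics/s1.png",cv2.resize(b[:,:,::-1],None,fx=4.5,fy=4.5,interpolation=2))
E
```

```text
[182.06628242 252.62824207] [ 14  16  17  24 347] ((182.046142578125, 252.63076782226562), (14.63609790802002, 24.0627384185791), 7.125016689300537) [303.10695187 236.00534759] [ 12  12  23   9 187] ((303.0, 236.0), (8.0, 22.0), 90.0)
[468.1695691  162.28563939 165.        ]
[470.96429821 167.81402815 165.        ]
[468.21226251 163.07284853 160.35890306] [471.05988507 163.10040317 160.38977204]
[442.34012823 182.86045499 165.        ]
[498.94612669 176.61073458 165.        ]
[494.19026778 141.64647951 165.        ]
[437.65405161 148.18291519 165.        ]
mag top [646.17409055 147.09885236 100.        ] tray [734.39973901 135.07528776  10.        ]
```

View pics/t1.png

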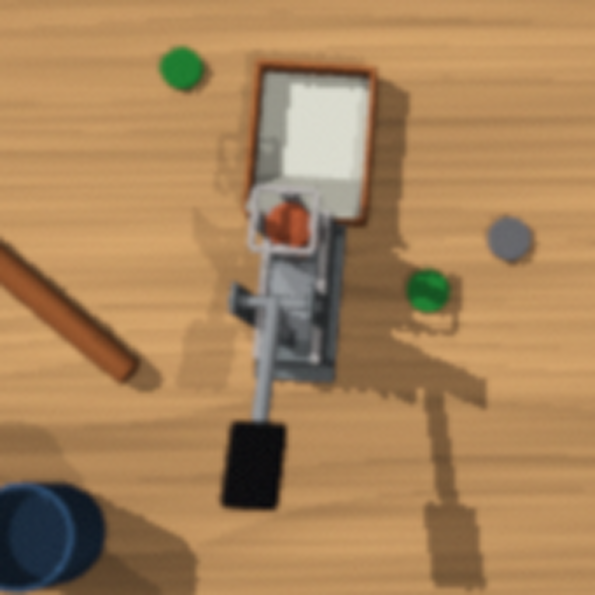

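View pics/s1.png

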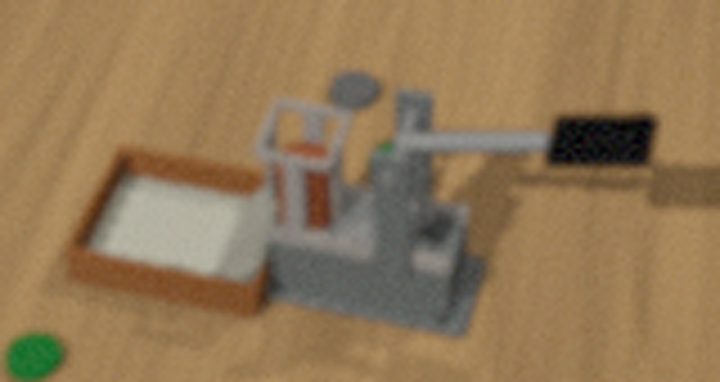

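Emit:
{"op": "jog_arm", "data": {"rows": [[22,-33,3,0,0,0],[22,-33,3,0,0,0],[22,-33,3,0,0,0],[22,-33,0,0,0,0],[22,-33,0,0,0,0]], "hand": -1, "force": 20}}

```text
clock: 0.62
eef_pos: [282.5, 432.9, 219.9]
tool_rot: [0.137, 0.991, -0.001, -0.002]
contact_force: [0.6, 0.5, 0.8]
gripper_width: 64.3
```

Emit:
{"op": "jog_arm", "data": {"rows": [[22,-33,0,0,0,0],[22,-33,0,0,0,0],[22,-33,0,0,0,0],[22,-33,0,0,0,0],[22,-33,0,0,0,0]]}}

```text
clock: 1.03
eef_pos: [395.5, 258.7, 220.5]
tool_rot: [0.136, 0.991, -0.0, -0.002]
contact_force: [1.1, 0.8, 0.4]
gripper_width: 30.4
```

Emit:
{"op": "jog_arm", "data": {"rows": [[22,-30,0,0,0,0],[22,-30,0,0,0,0],[18,-22,0,0,0,0],[5,-6,0,0,0,0],[0,0,0,0,0,0]]}}

```text
clock: 1.45
eef_pos: [468.1, 157.7, 221.3]
tool_rot: [0.141, 0.99, -0.0, -0.001]
contact_force: [-0.4, -0.0, 0.2]
gripper_width: 0.8
```

Emit:
{"op": "jog_arm", "data": {"rows": [[0,0,0,0,0,0],[0,0,0,0,0,0],[0,0,0,0,0,0],[0,0,0,0,0,0],[0,0,0,0,0,0]]}}

```text
clock: 1.87
eef_pos: [465.7, 161.8, 220.9]
tool_rot: [0.139, 0.99, 0.0, -0.001]
contact_force: [0.7, 0.1, 0.4]
gripper_width: 0.2
```

Emit:
{"op": "jog_arm", "data": {"rows": [[3,1,-10,0,0,0],[0,0,-10,0,0,0],[0,0,-10,0,0,0],[0,0,0,0,0,0],[0,0,0,0,0,0]]}}

```text
clock: 2.28
eef_pos: [467.7, 164.5, 186.9]
tool_rot: [0.137, 0.991, -0.0, -0.002]
contact_force: [0.5, -0.6, -0.3]
gripper_width: 0.4
```

```bash
python3 - <<'E'
from h import *
from workcell import camera
T=camera("top");S=camera("side")
a=T["color"][120:290,110:280]; b=S["color"][170:290,170:330]
cv2.imwrite("pics/t2.png",cv2.resize(a[:,:,::-1],None,fx=3.5,fy=3.5,interpolation=2));cv2.imwrite("pics/s2.png",cv2.resize(b[:,:,::-1],None,fx=4.5,fy=4.5,interpolation=2))
E
```

```text
(no output)
```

View pics/s2.png

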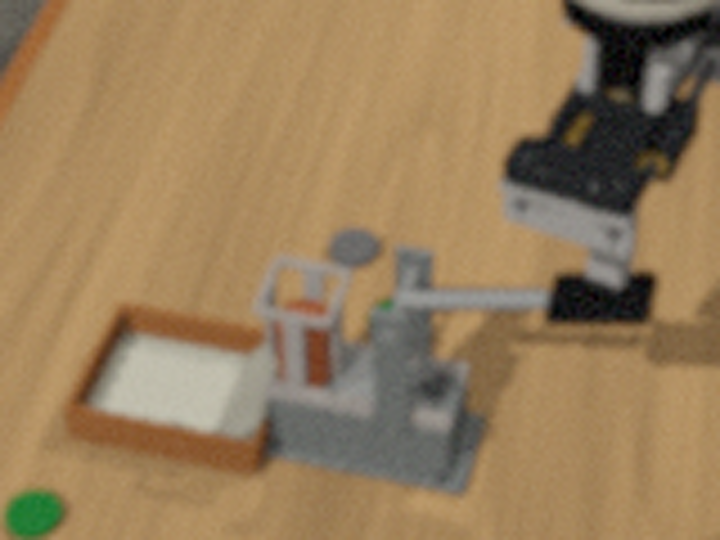

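View pics/t2.png

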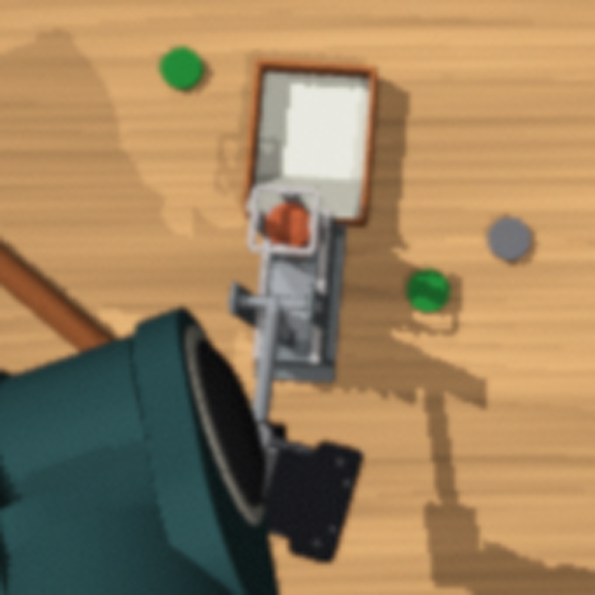

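The fingertips at crop (607,280) stand just above the pad's centre, and the tray is empty. I'll press now.

Emit:
{"op": "jog_arm", "data": {"rows": [[0,0,-12,0,0,0],[0,0,-12,0,0,0],[0,0,-12,0,0,0],[0,0,-10,0,0,0],[0,0,-8,0,0,0]]}}

```text
clock: 2.8
eef_pos: [469.3, 165.3, 134.9]
tool_rot: [0.138, 0.99, 0.002, 0.0]
contact_force: [-3.2, -1.9, 6.0]
gripper_width: 0.3
```

Emit:
{"op": "jog_arm", "data": {"rows": [[0,0,-6,0,0,0],[0,0,-5,0,0,0],[0,0,-4,0,0,0],[0,0,-4,0,0,0],[0,0,-3,0,0,0]]}}

```text
clock: 3.22
eef_pos: [472.0, 165.2, 113.5]
tool_rot: [0.138, 0.99, 0.003, 0.003]
contact_force: [-12.5, -4.8, 39.3]
gripper_width: 0.7
```

The force rose to 39 N at z 113.5, so the lever is on its stop. Releasing.

Emit:
{"op": "jog_arm", "data": {"rows": [[0,0,10,0,0,0],[0,0,18,0,0,0],[-2,-1,20,0,0,0],[-2,-1,20,0,0,0],[0,0,6,0,0,0]]}}

```text
clock: 3.63
eef_pos: [468.0, 162.9, 189.6]
tool_rot: [0.139, 0.99, 0.003, 0.002]
contact_force: [0.8, 0.4, 0.4]
gripper_width: 0.6
```

Emit:
{"op": "jog_arm", "data": {"rows": [[0,0,0,0,0,0],[0,0,0,0,0,0],[0,0,0,0,0,0],[0,0,0,0,0,0],[0,0,0,0,0,0]]}}

```text
clock: 4.05
eef_pos: [468.3, 163.1, 188.6]
tool_rot: [0.139, 0.99, 0.003, 0.003]
contact_force: [1.1, 0.0, 0.0]
gripper_width: 0.3
```

```bash
cat > look.py <<'E'
from h import *
import sys
from workcell import camera
T=camera("top");S=camera("side")
a=T["color"][130:210,160:240]; b=S["color"][205:290,170:330]
a=cv2.resize(a[:,:,::-1],(380,380),interpolation=2);b=cv2.resize(b[:,:,::-1],(415,380) if 0 else (416,221),interpolation=2)
b=cv2.copyMakeBorder(b,0,159,0,0,0)
cv2.imwrite(f"pics/{sys.argv[1]}.png",np.hstack([a,b]))
E
python3 look.py p1
```

```text
(no output)
```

View pics/p1.png

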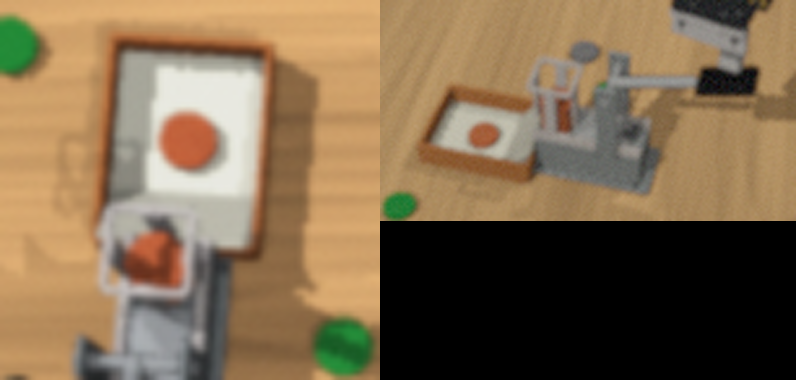

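One blank is in the tray (crop 189,140) and the lever is back up. Second press, ending a little more gently.

Emit:
{"op": "jog_arm", "data": {"rows": [[0,0,-12,0,0,0],[0,0,-12,0,0,0],[0,0,-12,0,0,0],[0,0,-10,0,0,0],[0,0,-8,0,0,0]]}}

```text
clock: 4.57
eef_pos: [468.5, 163.6, 133.2]
tool_rot: [0.138, 0.99, 0.004, 0.003]
contact_force: [0.8, -0.4, 5.5]
gripper_width: 0.6
```

Emit:
{"op": "jog_arm", "data": {"rows": [[0,0,-6,0,0,0],[0,0,-5,0,0,0],[0,0,-5,0,0,0],[0,0,-3,0,0,0],[0,0,-2,0,0,0]]}}

```text
clock: 4.98
eef_pos: [471.7, 163.6, 112.3]
tool_rot: [0.139, 0.99, 0.004, 0.005]
contact_force: [-24.8, -7.2, 66.8]
gripper_width: 0.4
```

The stop was reached, but at 67 N, which is too firm. I'll go gentler on the last press.

Emit:
{"op": "jog_arm", "data": {"rows": [[0,0,10,0,0,0],[0,0,18,0,0,0],[-2,0,20,0,0,0],[-2,0,20,0,0,0],[0,0,6,0,0,0]]}}

```text
clock: 5.4
eef_pos: [467.3, 163.2, 187.4]
tool_rot: [0.139, 0.99, 0.004, 0.004]
contact_force: [0.4, 1.0, 0.1]
gripper_width: 0.5
```

Emit:
{"op": "jog_arm", "data": {"rows": [[0,0,0,0,0,0],[0,0,0,0,0,0],[0,0,0,0,0,0],[0,0,0,0,0,0],[0,0,0,0,0,0]]}}

```text
clock: 5.82
eef_pos: [467.2, 163.1, 185.2]
tool_rot: [0.139, 0.99, 0.003, 0.004]
contact_force: [-0.8, -0.1, -0.3]
gripper_width: 0.4
```

```bash
python3 look.py p2
```

```text
(no output)
```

View pics/p2.png

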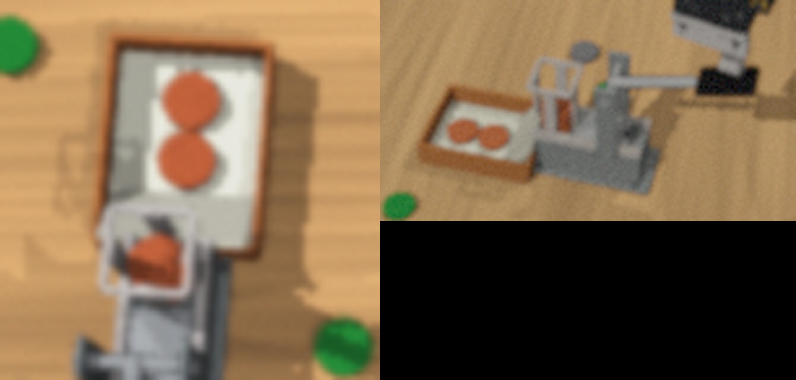

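Two blanks are in the tray (crop 192,100 and 187,160) and the lever is up. Third press.

Emit:
{"op": "jog_arm", "data": {"rows": [[0,0,-12,0,0,0],[0,0,-12,0,0,0],[0,0,-12,0,0,0],[0,0,-8,0,0,0],[0,0,-6,0,0,0]]}}

```text
clock: 6.33
eef_pos: [467.5, 163.6, 134.0]
tool_rot: [0.139, 0.99, 0.004, 0.004]
contact_force: [0.1, 0.4, 5.6]
gripper_width: 0.5
```

Emit:
{"op": "jog_arm", "data": {"rows": [[0,0,-5,0,0,0],[0,0,-5,0,0,0],[0,0,-4,0,0,0],[0,0,-3,0,0,0],[0,0,-2,0,0,0]]}}

```text
clock: 6.75
eef_pos: [469.9, 163.5, 114.4]
tool_rot: [0.139, 0.99, 0.004, 0.006]
contact_force: [-3.5, -0.3, 16.5]
gripper_width: 0.5
```

Emit:
{"op": "jog_arm", "data": {"rows": [[0,0,-2,0,0,0],[0,0,-1,0,0,0],[0,0,0,0,0,0],[0,0,0,0,0,0],[0,0,0,0,0,0]]}}

```text
clock: 7.17
eef_pos: [469.9, 163.5, 114.7]
tool_rot: [0.14, 0.99, 0.005, 0.005]
contact_force: [-4.7, -0.1, 9.2]
gripper_width: 0.6
```

Emit:
{"op": "jog_arm", "data": {"rows": [[0,0,10,0,0,0],[0,0,20,0,0,0],[-2,0,25,0,0,0],[-2,0,25,0,0,0],[0,0,25,0,0,0]]}}

```text
clock: 7.58
eef_pos: [463.7, 162.1, 221.0]
tool_rot: [0.14, 0.99, 0.002, 0.002]
contact_force: [0.5, 0.2, 0.5]
gripper_width: 0.6
```

Emit:
{"op": "jog_arm", "data": {"rows": [[0,0,10,0,0,0],[0,0,10,0,0,0],[0,0,0,0,0,0],[0,0,0,0,0,0],[0,0,0,0,0,0]]}}

```text
clock: 8.0
eef_pos: [466.2, 162.3, 248.8]
tool_rot: [0.14, 0.99, 0.005, 0.007]
contact_force: [-0.4, -0.7, 0.2]
gripper_width: 0.2
```

```bash
python3 look.py p3
```

```text
(no output)
```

View pics/p3.png

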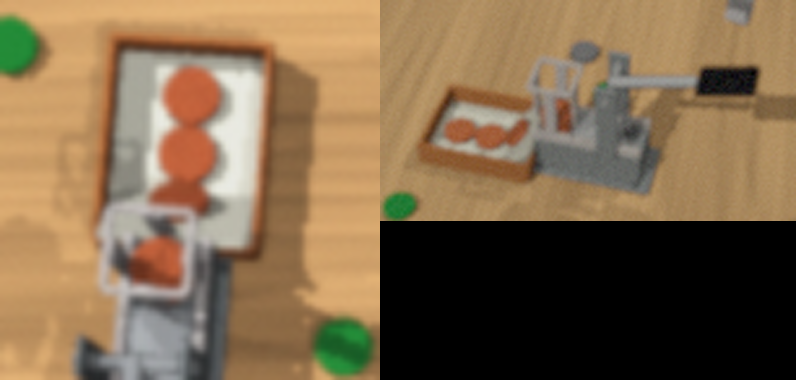

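The third blank leans on the chute inside the tray (crop 180,195), and the lever is up and free. I'll check that it is at rest and clear of the gate.

Emit:
{"op": "jog_arm", "data": {"rows": [[0,0,0,0,0,0],[0,0,0,0,0,0],[0,0,0,0,0,0],[0,0,0,0,0,0],[0,0,0,0,0,0]]}}

```text
clock: 8.52
eef_pos: [465.2, 161.8, 246.1]
tool_rot: [0.14, 0.99, 0.003, 0.005]
contact_force: [0.5, 0.7, 0.4]
gripper_width: 0.5
```

```bash
python3 - <<'E'
from h import *
from workcell import camera,robot
S=camera("side");T=camera("top")
b=cv2.resize(S["color"][215:285,180:280][:,:,::-1],(500,350),interpolation=2)
a=cv2.resize(T["color"][130:200,170:230][:,:,::-1],(300,350),interpolation=2)
cv2.imwrite("pics/p4.png",np.hstack([b,a]))
p3=cv2.imread("pics/p3.png")
# disc positions in world
for c,n in((T,"top"),(S,"side")):
    h=c["color"].astype(int)
print(robot.read_state()["contact_force"],robot.read_state()["clock"])
# side view: magazine axis from top/side stack top heights
t,_,_=blob(S["color"],(280,220,330,255));print("pad side px",t)
E
```

```text
[ 0.54296301  0.06814455 -0.48431632] 8.6167
pad side px [303.16666667 236.        ]
```

View pics/p4.png

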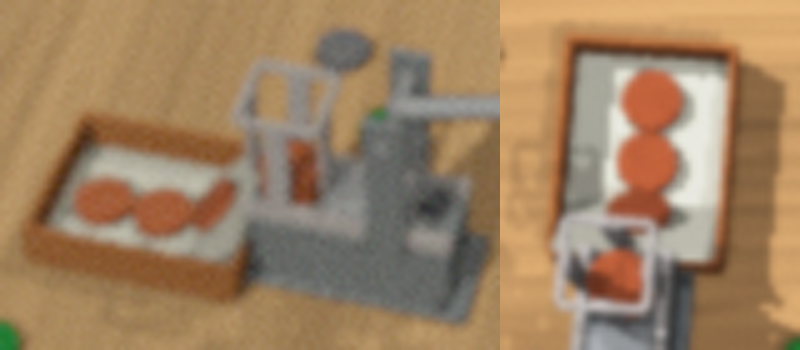

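Three blanks are in the tray at crop (103,200), (163,212) and (213,205). The third rests still on the foot of the chute. The stack is visibly shorter, the pad is back at its starting pixel, and the contact force is about zero.

```bash
python3 -c "
from workcell import job
print(job.finish_job())"
```

```text
the job is handed in; nothing more can be done
None
```

I pressed the lever fully down and let it come fully back up three times, then raised the tool clear and handed the job in at about 8.6 s.

- **Blanks:** The last pictures show three blanks in the tray and a visibly shorter stack in the magazine. I could not count the remaining discs one by one. The third blank is at rest in the tray but leans on the foot of the chute instead of lying flat.
- **Lever:** The pad is back at its starting pixel (303,236), and the force on the tool is about zero.
- **Surroundings:** The arm never reached for the other things on the bench. I took no full picture at the end to confirm they had not moved.
- **Press force:** The fingertips pressed the lever against its stop with readings of about 39, 67 and 17 N. The second press was harder than I intended. It stayed under the 120 N wrist limit, and I take the 40 N limit to cover only the arm and the gripper's body.

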